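# Press, twist and take off a canister's safety cap

### The job

Open the tall glass canister: push its sprung cap straight down against the spring, without leaning hard on the glass, and twist it counter-clockwise (seen from above) past its catch until it is free, then lift it off. Set the cap down (do not drop it), right way up and centred, on top of the small cake ring so that its underside stays off the counter, let go, and leave everything else where it is.

Things in the scene. Friction and masses are not known exactly. Their poses are not given: they have to be found in the camera images.
- canister: Tall clear glass canister, 112 mm across, fixed upright in a low 128 mm wide steel holder on the counter (it cannot move or turn). Origin: centre of its underside on the counter, z up; turned about z by up to 0.6 rad. Locked, the cap's x axis lies along the canister's x axis to within 4 degrees.
- neck (a point): Point on the canister's axis inside its steel neck (96 mm across), 155 mm above the counter. A dark rubber gasket ring on a spring (1 N per mm) pushes the cap up. How far the cap must be pressed to clear its catch differs each time, from 1 or 2 mm to over 10 mm: go by force. A push of about 13.5 N clears it; from about 15 N (2 mm deeper) the cap sits on the hard rim and force rises steeply.
- shoulder (a point): Point on the canister's axis at the glass shoulder, 135 mm above the counter. Held pressed (14 to 20 N), the cap turns counter-clockwise from above: past its catch 36 degrees from the locked direction, free at 57, against a solid stop at 65 to 70, where it lifts straight off. Clockwise is blocked. More than 25 N between cap and canister would chip the glass.
- cap: Steel cap of the tall canister, locked on it at the start, 0.14 to 0.24 kg. Origin: centre of the underside of its disc, about 180 mm above the counter at the start; z up. Disc 94 mm across, 10 mm thick. Below it a 38 mm stem with two lugs, 62 mm over their ends (along x), 10 mm wide, reaching down to z = -25 mm.
- grip (a point): Middle of the top face of the cap's wing grip, 44 mm above the cap's origin. The grip is an upright steel bar 56 mm long (along the cap's x), 16 mm thick (along y) and 34 mm tall above the disc.
- cake_ring: Small aluminium cake ring (open tube) standing on the counter: 80 mm outside, 76 mm inside, 45 mm high, 90 g. Origin: its centre at the counter, z up. The cap's disc rests on its upper edge with stem and lugs hanging inside.
- salt_cellar: Bystander: white ceramic salt cellar with closed lid, 68 mm across, 50 mm high. Origin: centre of underside.
- measure_cup: Bystander: steel measuring cup, 70 mm across, 45 mm high. Origin: centre of underside.
- scraper: Bystander: green silicone scraper lying on the counter, handle along its -x, about 250 mm long. Origin: near its middle, underside.
- whisk: Bystander: steel balloon whisk lying down, 280 mm long along its x, 57 mm high. Origin: on the counter, where handle and wires meet, roughly.
- big_ring: Bystander: large aluminium cake ring, 160 mm across, 50 mm high (the cap would fall through it). Origin: centre at the counter.
- low_jar: Bystander: low glass jar with a plain flat lid, 90 mm across, 120 mm high. Origin: centre of underside.
There are look-alikes about, which are no part of the job. Leave any brown, purple or yellow look-alike of the cap alone.

How it is judged:
By the outcome, as a careful person would: the job done as asked, in the order asked, and still so for the second after the job is handed in, with the robot touching nothing.
It also fails if it takes over 64 s, if anything falls off the work surface, if the arm or the gripper's body presses on something with over 40 N, if the wrist force passes 120 N, or if a joint passes its speed limit or range.

### The arm

A 6-joint arm with a two-finger parallel gripper is mounted at the origin on the work surface. World frame = base frame: x ahead of the robot, y to its left, z up, the work surface at z = 0. Lengths are in mm, angles in rad, forces in N, time in s.
With the tool pointing down it reaches from about 400 to 925 mm from the base axis. Payload 12.5 kg.
Tool frame: the origin (TCP) lies at the very end of the fingers, on their centre line; the grasp point (between the pads) lies 19 mm behind it; z points along the fingers, y is the direction in which the jaws open and shut (so a half turn about z gives the same grasp; the last joint's range is limited). The gripper opens to 95 mm and grips with 3 to 60 N. Pads are 20 mm wide; open, the fingers measure 119 mm over their backs; the gripper's body (75 mm by 180 mm) begins 59 mm behind the grasp point.
Start: joints at [1.092, 0.491, 1.559, -0, 1.092, -0.106], TCP at [227.625, 582.094, 214.661] pointing down, gripper open.
Joint ranges: [-3.1, 3.1], [-0.84, 2.19], [0.05, 2.79], [-1.13, 4.28], [0.06, 2.93], [-2.69, 2.69]. Speed limits (rad/s): [2.22, 2.22, 2.79, 3.14, 3.14, 3.14].

### API

Orientations are given as [roll, pitch, yaw] about the fixed x, y, z axes, in that order (R = Rz(yaw) Ry(pitch) Rx(roll)).
In Python, from cell import env gives the robot as it stands.
- The arm moves only by the shell command python3 -m pendant 'ROWS'. ROWS is JSON, a list that holds one entry, the list of rows, each a list of 5 numbers: the opening, from 0 (shut) to 1 (fully open), then the shift along the tool's x, y, z in m, then the turn about the tool's z in rad. A call has exactly 8 rows; each row is the pose to reach, as a shift and turn from the pose commanded when the call began, along the tool's axes at that moment; what a row does not reach only later rows make up. A row lasts 1/10 s, in which the tool goes at most 50 mm and 8.59 degrees, less where a joint would pass 70% of its speed; a pose out of reach is approached as far as the arm can. A call with a gripper value outside its range is refused whole. The fingers move at their own pace and stop on an object; the grip force is fixed at half the most. Time passes only in rows, so rows that repeat a pose let the fingers close, or fill a call up. It gives the time, the measured TCP pose, the force and the opening at its end, in the units of the state.
- env.state(): the state, without advancing time (a new reading comes with each control period).
- env.read_camera(name): name is "scene" or "top"; returns a dict with "image" (480x640x3 uint8, blue, green, red), "range_z" (480x640 float32, mm along the optical axis (not along the pixel's ray), 0 where there is no reading), "fx", "fy", "cx", "cy" (pixels), "rvec" (rotation vector, rad) and "tvec" (3), from world to camera coordinates, as OpenCV has them. Camera axes: x right, y down, z forward; pixel columns grow to the right and rows downward; lengths in mm; the calibration is good to about 2 mm. A picture is of the moment at which its call begins.
- env.job_done(): hands the job in, once; it reports no verdict.
The state is a dict: "t": time; "joints": joint angles; "qvel": joint speeds; "tau": joint torques, N m; "eef_pos": TCP position; "tcp_rot": TCP orientation; "ft_force": force on the tool from outside, world axes, zero at the start; "moment": the same for the moment, N m; "opening": opening from 0.0 (shut) to 1.0 (fully open).
Only numpy, scipy, OpenCV 4.12 (cv2) and the standard library are available. Lean on these libraries where they do the work, as an engineer would, in place of code of your own. Each camera call takes 0.05 s, during which the arm holds its last target. There are 200 camera calls.

## Working session

There is one attempt and no reset: what is moved stays moved. The work goes in short steps, Python scripts to look and compute and a shell command to move; the robot and the scene stay as the last step left them, time stands still between calls to the robot, and variables do not carry over. Pictures are saved under pics/ and viewed, about 8 in all and at most 12, crops included, and the job is handed in when it is done.

```bash
ls; mkdir -p pics; python3 - <<'E'
from cell import env
import cv2,numpy as np
print(env.state())
for n in("scene","top"):
    c=env.read_camera(n); cv2.imwrite(f"pics/{n}0.png",c["image"]); np.savez(f"{n}0.npz",**c)
    print(n,c["fx"],c["cx"],c["cy"],c["rvec"],c["tvec"])
E
```

```text
pics
{'t': 0.0, 'joints': array([ 1.09242367e+00,  4.91542520e-01,  1.55946353e+00, -1.39049954e-05,
        1.09166419e+00, -1.05596955e-01]), 'qvel': array([-0.00021373, -0.00126346, -0.00050619, -0.00083349,  0.00102287,
       -0.00018037]), 'tau': array([ 1.43276138e-03, -6.12659454e+01, -2.58178872e+01,  6.92862435e-02,
        4.82371054e-02, -1.03144980e-04]), 'eef_pos': array([227.49436154, 581.86670413, 214.0674771 ]), 'tcp_rot': array([-3.14051977e+00, -1.01314439e-04,  2.76882332e+00]), 'ft_force': array([-0.20834204, -0.20070621, -0.25145163]), 'moment': array([0.03686016, 0.04280396, 0.02327777]), 'opening': 1.0015916674586065}
scene 499.2747615434673 314.1151753049113 226.90634321339226 [ 1.43496426  2.3168844  -0.73007101] [ 210.92833318 -307.1735497  1559.22438047]
top 505.5775074514032 321.5564886597443 243.56723281408077 [ 2.17737507 -2.14114931  0.1347944 ] [   4.93823206  548.60583699 1288.87411107]
```

View pics/scene0.png

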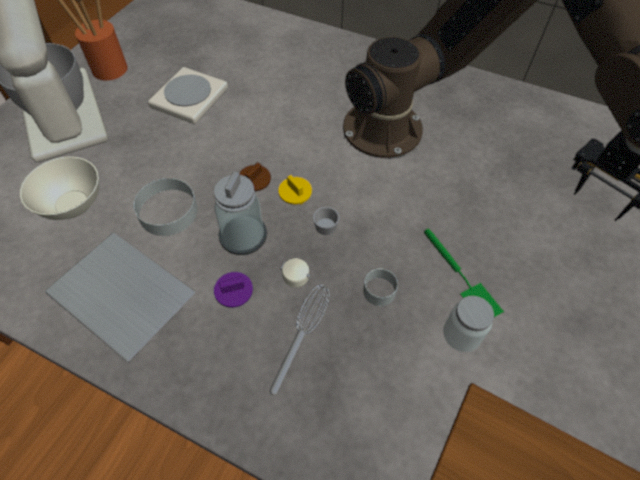

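View pics/top0.png

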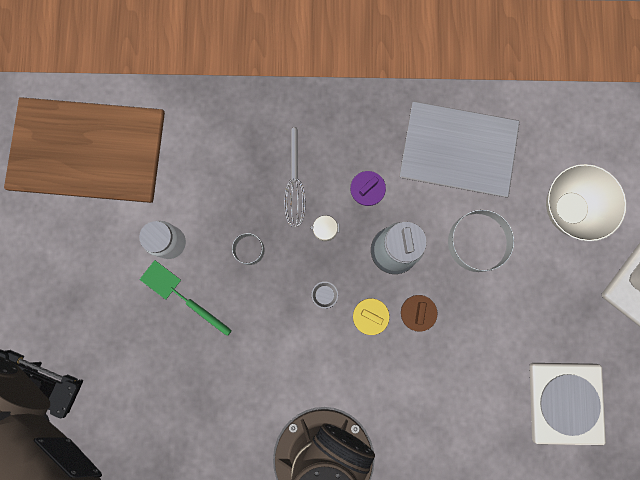

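The pictures show the locked steel cap on the canister at top (407,241) / scene (235,190). The small cake ring is at top (248,249) / scene (380,286). The yellow, brown and purple look-alikes lie on the counter. Next I measure the positions.

```bash
cat > h.py <<'E'
import numpy as np,cv2
def cloud(c):
    R=cv2.Rodrigues(np.array(c["rvec"],float))[0]; z=c["range_z"].astype(float)
    v,u=np.mgrid[0:480,0:640]
    P=np.stack([(u-c["cx"])/c["fx"]*z,(v-c["cy"])/c["fy"]*z,z],-1)
    W=(P-np.array(c["tvec"]).reshape(3))@R   # R^T (P-t)
    W[z<=0]=np.nan
    return W
def circ(p):  # centre by min enclosing + LSQ
    A=np.c_[2*p[:,:2],np.ones(len(p))]; s=np.linalg.lstsq(A,(p[:,:2]**2).sum(1),rcond=None)[0]
    return s[:2],np.sqrt(s[2]+s[:2]@s[:2])
def sel(W,x,y,r,z0,z1):
    m=(np.hypot(W[...,0]-x,W[...,1]-y)<r)&(W[...,2]>z0)&(W[...,2]<z1)
    return W[m]
E
python3 - <<'E'
from h import *
for n,pc,pr in(("top",(407,241),(248,249)),("scene",(235,190),(380,286))):
    c=dict(np.load(f"{n}0.npz")); W=cloud(c)
    u,v=pc; q=W[v-25:v+26,u-25:u+26].reshape(-1,3); q=q[q[:,2]>160]
    print(n,"cap hist",np.histogram(q[:,2],bins=np.arange(160,240,5))[0], )
    g=q[q[:,2]>212]; d=q[(q[:,2]>180)&(q[:,2]<200)]
    for k,p in(("grip",g),("disc",d)):
        r=cv2.minAreaRect(p[:,:2].astype(np.float32)); print(k,len(p),"med z",np.median(p[:,2]),"mean",p.mean(0),"rect",r,"encl",cv2.minEnclosingCircle(p[:,:2].astype(np.float32)))
    gg=g[:,:2]-g[:,:2].mean(0); w,V=np.linalg.eigh(gg.T@gg); print("grip yaw",np.degrees(np.arctan2(V[1,1],V[0,1])))
    u,v=pr; q=W[v-25:v+26,u-25:u+26].reshape(-1,3)
    t=q[(q[:,2]>38)&(q[:,2]<55)]; print("ring",len(t),circ(t),cv2.minEnclosingCircle(t[:,:2].astype(np.float32)),np.median(t[:,2]), "counter",np.nanmedian(W[330:350,430:470,2] if n=="top" else W[350:370,380:420,2]))
E
```

```text
top cap hist [ 11  43  31   0   7 309 689  58   6  12  11  13  98  78   0]
grip 195 med z 224.57119932704381 mean [ 537.16595886 -179.24374904  223.88266019] rect ((538.1683959960938, -180.15248107910156), (55.846614837646484, 16.81222152709961), 9.59546947479248) encl ((538.1488037109375, -180.92942810058594), 28.22849464416504)
disc 1063 med z 191.08806341110912 mean [ 536.84876867 -178.62650757  191.18144527] rect ((537.4547119140625, -180.35855102539062), (90.83979797363281, 93.21528625488281), 1.0645766258239746) encl ((537.9854125976562, -180.1074981689453), 47.00998306274414)
grip yaw -171.429697288457
ring 96 (array([532.3831503, 207.0351889]), np.float64(38.758154416212065)) ((532.297119140625, 207.42340087890625), 40.081626892089844) 44.31545084058001 counter -0.2872144038969599
scene cap hist [ 54  85 103  19  30 101 619  77  23  25  24  25  66  80   2]
grip 188 med z 224.69097779248648 mean [ 541.22414075 -176.49486757  223.34581572] rect ((538.278076171875, -178.6484832763672), (59.683719635009766, 17.317310333251953), 10.034987449645996) encl ((537.720947265625, -175.50009155273438), 29.847919464111328)
disc 827 med z 192.23149107705453 mean [ 544.81062996 -173.38696987  191.99413287] rect ((538.4158325195312, -178.83596801757812), (93.38031005859375, 92.10536193847656), 23.761404037475586) encl ((539.3400268554688, -178.8761749267578), 49.72336196899414)
grip yaw -170.60589079037882
ring 169 (array([532.86519811, 208.04666924]), np.float64(38.840396809168745)) ((532.1339111328125, 207.93856811523438), 41.464744567871094) 43.837737753579106 counter 0.919547891880234
```

```bash
cat > go.py <<'E'
import sys
from cell import env
import numpy as np
from scipy.spatial.transform import Rotation as Ro
s=env.state(); R=Ro.from_euler("xyz",s["tcp_rot"]).as_matrix()
x,y,z,yaw=map(float,sys.argv[1:5])
d=R.T@(np.array([x,y,z])-s["eef_pos"])/1000
yd=(s["tcp_rot"][2]-yaw+np.pi)%(2*np.pi)-np.pi
print("t",round(s["t"],2),"pos",s["eef_pos"].round(1),"rot",s["tcp_rot"].round(4),"q6",s["joints"][5].round(2),"F",s["ft_force"].round(1),"M",s["moment"].round(2),"op",round(s["opening"],3))
print("shift",d.round(4),"turn",round(yd,4))
E
python3 -m pendant '[[[1,0,0,-0.106,0],[1,-0.567,-0.596,-0.106,2.6],[1,-0.567,-0.596,-0.106,2.6],[1,-0.567,-0.596,-0.106,2.6],[1,-0.567,-0.596,-0.106,2.6],[1,-0.567,-0.596,-0.106,2.6],[1,-0.567,-0.596,-0.106,2.6],[1,-0.567,-0.596,-0.106,2.6]]]'; python3 go.py 538.2 -179.6 320 0.163
```

```text
t: 0.9
eef_pos: [359.8, 256.9, 288.5]
tcp_rot: [3.142, -0.0, 1.713]
ft_force: [2.3, 0.0, -0.3]
opening: 0.998
t 0.9 pos [359.8 256.9 288.5] rot [ 3.1415e+00 -1.0000e-04  1.7130e+00] q6 0.33 F [ 2.3  0.  -0.3] M [-0.1   0.02 -0.04] op 0.998
shift [-0.4574  0.1148 -0.0315] turn 1.55
```

```bash
python3 -m pendant '[[[1,-0.457,0.115,-0.032,1.55],[1,-0.457,0.115,-0.032,1.55],[0.4,-0.457,0.115,-0.032,1.55],[0.4,-0.457,0.115,-0.032,1.55],[0.4,-0.457,0.115,-0.032,1.55],[0.4,-0.457,0.115,-0.032,1.55],[0.4,-0.457,0.115,-0.032,1.55],[0.4,-0.457,0.115,-0.032,1.55]]]'; python3 go.py 538.2 -179.6 240 0.163
```

```text
t: 1.7
eef_pos: [513.3, -111.8, 315.5]
tcp_rot: [-3.141, 0.0, 0.512]
ft_force: [0.5, 1.2, 0.3]
opening: 0.552
t 1.7 pos [ 513.3 -111.8  315.5] rot [-3.1413e+00  1.0000e-04  5.1220e-01] q6 0.72 F [0.5 1.2 0.3] M [-0.1  0.1  0. ] op 0.552
shift [-0.0115  0.0714  0.0755] turn 0.3492
```

```bash
python3 -m pendant '[[[0.4,0,0,0,0.0],[0.4,0,0,0,0.1],[0.4,0,0,0,0.2],[0.4,0,0,0,0.2],[0.4,0,0,0,0.2],[0.4,0,0,0,0.2],[0.4,0,0,0,0.2],[0.4,0,0,0,0.2]]]'; python3 go.py 538.2 -179.6 235 0.163
```

```text
t: 2.5
eef_pos: [513.0, -109.5, 315.5]
tcp_rot: [-3.142, -0.0, 0.32]
ft_force: [0.0, -0.5, 0.7]
opening: 0.4
t 2.5 pos [ 513.  -109.5  315.5] rot [-3.1415e+00 -1.0000e-04  3.1980e-01] q6 0.91 F [ 0.  -0.5  0.7] M [-0.07  0.13  0.02] op 0.4
shift [0.0019 0.0745 0.0805] turn 0.1568
```

```bash
python3 -m pendant '[[[0.4,0.002,0.0745,0.03,0.157],[0.4,0.002,0.0745,0.03,0.157],[0.4,0.002,0.0745,0.03,0.157],[0.4,0.002,0.0745,0.03,0.157],[0.4,0.002,0.0745,0.0805,0.157],[0.4,0.002,0.0745,0.0805,0.157],[0.4,0.002,0.0745,0.0805,0.157],[0.4,0.002,0.0745,0.0805,0.157]]]'; python3 go.py 538.2 -179.6 197 0.163
python3 - <<'E'
from cell import env
import cv2
a=env.read_camera("top")["image"][180:300,340:500]; b=env.read_camera("scene")["image"][120:240,160:320]
cv2.imwrite("pics/p3.png",cv2.resize(cv2.hconcat([a,b]),(800,300),interpolation=cv2.INTER_CUBIC))
E
```

```text
t: 3.3
eef_pos: [539.0, -179.5, 237.1]
tcp_rot: [3.14, -0.002, 0.163]
ft_force: [0.4, -0.4, -0.5]
opening: 0.397
t 3.3 pos [ 539.  -179.5  237.1] rot [ 3.1403e+00 -2.1000e-03  1.6260e-01] q6 0.97 F [ 0.4 -0.4 -0.5] M [-0.09  0.13  0.  ] op 0.397
shift [-0.0008 -0.0001  0.0401] turn -0.0004
```

View pics/p3.png

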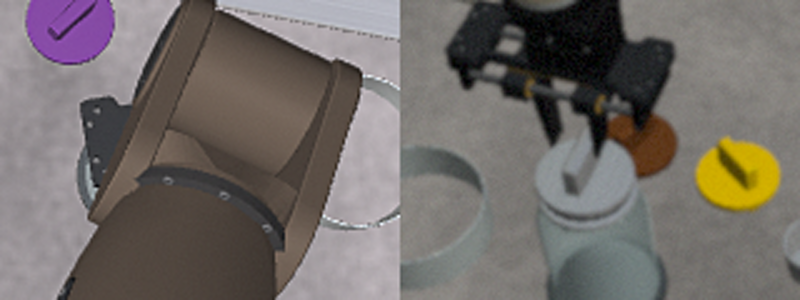

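The gripper's fingers sit on either side of the cap's grip, centred as planned (right crop, about (575,130)). Going down.

```bash
python3 -m pendant '[[[0.4,-0.0004,0,0.01,0],[0.4,-0.0004,0,0.02,0],[0.4,-0.0004,0,0.03,0],[0.4,-0.0004,0,0.036,0],[0.4,-0.0004,0,0.039,0],[0.4,-0.0004,0,0.041,0],[0.4,-0.0004,0,0.042,0],[0.4,-0.0004,0,0.042,0]]]'; python3 go.py 538.2 -179.6 193 0.163
```

```text
t: 4.2
eef_pos: [538.0, -179.8, 193.1]
tcp_rot: [3.142, -0.0, 0.162]
ft_force: [0.6, -0.6, -0.3]
opening: 0.398
t 4.2 pos [ 538.  -179.8  193.1] rot [ 3.1415e+00 -3.0000e-04  1.6180e-01] q6 0.97 F [ 0.6 -0.6 -0.3] M [-0.08  0.18  0.05] op 0.398
shift [ 0.0003 -0.0002  0.0001] turn -0.0012
```

```bash
python3 -m pendant '[[[0,0,0,0,0],[0,0,0,0,0],[0,0,0,0,0],[0,0,0,0,0],[0,0,0,0,0],[0,0,0,0,0],[0,0,0,0,0],[0,0,0,0,0]]]'; python3 go.py 538.2 -179.6 193 0.163
```

```text
t: 5.0
eef_pos: [538.0, -180.1, 193.2]
tcp_rot: [3.141, -0.0, 0.162]
ft_force: [0.8, -5.1, 2.5]
opening: 0.163
t 5.0 pos [ 538.  -180.1  193.2] rot [ 3.141e+00 -5.000e-04  1.618e-01] q6 0.97 F [ 0.8 -5.1  2.5] M [-1.04  0.09 -0.01] op 0.163
shift [ 0.0002 -0.0005  0.0002] turn -0.0012
```

```bash
python3 -m pendant '[[[0,0,0.0003,0,0],[0,0,0.0004,0.001,0],[0,0,0.0004,0.001,0],[0,0,0.0004,0.0015,0],[0,0,0.0004,0.002,0],[0,0,0.0004,0.002,0],[0,0,0.0004,0.002,0],[0,0,0.0004,0.002,0]]]'; python3 go.py 538.2 -179.6 193 0.163
```

```text
t: 5.8
eef_pos: [538.0, -180.2, 191.2]
tcp_rot: [3.142, -0.0, 0.162]
ft_force: [-1.0, -3.9, 6.1]
opening: 0.169
t 5.8 pos [ 538.  -180.2  191.2] rot [ 3.1415e+00 -4.0000e-04  1.6190e-01] q6 0.97 F [-1.  -3.9  6.1] M [-0.6   0.25  0.  ] op 0.169
shift [ 0.0003 -0.0005 -0.0018] turn -0.0011
```

```bash
python3 -m pendant '[[[0,0,0.0002,0.0005,0],[0,0,0.0004,0.001,0],[0,0,0.0004,0.0015,0],[0,0,0.0004,0.002,0],[0,0,0.0004,0.0025,0],[0,0,0.0004,0.003,0],[0,0,0.0004,0.003,0],[0,0,0.0004,0.003,0]]]'; python3 go.py 538.2 -179.6 193 0.163
```

```text
t: 6.6
eef_pos: [538.0, -180.2, 188.4]
tcp_rot: [-3.141, -0.0, 0.162]
ft_force: [-0.5, -0.9, 8.6]
opening: 0.167
t 6.6 pos [ 538.  -180.2  188.4] rot [-3.1412e+00 -5.0000e-04  1.6180e-01] q6 0.97 F [-0.5 -0.9  8.6] M [-0.15  0.31 -0.01] op 0.167
shift [ 0.0003 -0.0006 -0.0046] turn -0.0012
```

```bash
python3 -m pendant '[[[0,0,0,0.001,0],[0,0,0.0001,0.002,0],[0,0,0.0001,0.0025,0],[0,0,0.0001,0.003,0],[0,0,0.0001,0.0035,0],[0,0,0.0001,0.004,0],[0,0,0.0001,0.004,0],[0,0,0.0001,0.004,0]]]'; python3 go.py 538.2 -179.6 193 0.163
```

```text
t: 7.4
eef_pos: [538.1, -180.2, 184.8]
tcp_rot: [-3.141, -0.001, 0.162]
ft_force: [-1.7, 0.1, 12.4]
opening: 0.17
t 7.4 pos [ 538.1 -180.2  184.8] rot [-3.1411e+00 -6.0000e-04  1.6190e-01] q6 0.97 F [-1.7  0.1 12.4] M [0.05 0.65 0.02] op 0.17
shift [ 0.0002 -0.0005 -0.0082] turn -0.0011
```

```bash
python3 -m pendant '[[[0,0,0,0.0005,0],[0,0,0,0.001,0],[0,0,0,0.0015,0],[0,0,0,0.002,0],[0,0,0,0.0025,0],[0,0,0,0.0025,0],[0,0,0,0.0025,0],[0,0,0,0.0025,0]]]'; python3 go.py 538.2 -179.6 193 0.163
```

```text
t: 8.2
eef_pos: [538.1, -180.2, 182.5]
tcp_rot: [-3.141, -0.001, 0.162]
ft_force: [-3.4, 1.4, 13.9]
opening: 0.164
t 8.2 pos [ 538.1 -180.2  182.5] rot [-3.1413e+00 -8.0000e-04  1.6190e-01] q6 0.97 F [-3.4  1.4 13.9] M [0.17 0.78 0.08] op 0.164
shift [ 0.0002 -0.0006 -0.0105] turn -0.0011
```

```bash
python3 -m pendant '[[[0,-0.0002,-0.0001,0.0003,0],[0,-0.0002,-0.0001,0.0006,0],[0,-0.0003,-0.0001,0.001,0],[0,-0.0003,-0.0001,0.001,0],[0,-0.0003,-0.0001,0.001,0],[0,-0.0003,-0.0001,0.001,0],[0,-0.0003,-0.0001,0.001,0],[0,-0.0003,-0.0001,0.001,0]]]'; python3 go.py 538.2 -179.6 193 0.163
```

```text
t: 9.0
eef_pos: [538.1, -180.2, 181.9]
tcp_rot: [3.141, -0.002, 0.162]
ft_force: [-2.0, 0.7, 17.0]
opening: 0.167
t 9.0 pos [ 538.1 -180.2  181.9] rot [ 3.1415e+00 -1.6000e-03  1.6180e-01] q6 0.97 F [-2.   0.7 17. ] M [ 0.27  0.69 -0.02] op 0.167
shift [ 0.0003 -0.0006 -0.0111] turn -0.0012
```

```bash
python3 -m pendant '[[[0,0,0,-0.0001,-0.04],[0,0,0,-0.0001,-0.08],[0,0,0,-0.0001,-0.12],[0,0,0,-0.0001,-0.16],[0,0,0,-0.0001,-0.20],[0,0,0,-0.0001,-0.24],[0,0,0,-0.0001,-0.24],[0,0,0,-0.0001,-0.24]]]'; python3 go.py 538.2 -179.6 193 0.163
```

```text
t: 9.8
eef_pos: [538.4, -180.4, 182.0]
tcp_rot: [3.141, -0.002, 0.401]
ft_force: [-0.5, 0.3, 14.3]
opening: 0.167
t 9.8 pos [ 538.4 -180.4  182. ] rot [ 3.1405e+00 -2.3000e-03  4.0140e-01] q6 0.73 F [-0.5  0.3 14.3] M [ 0.09  0.33 -0.2 ] op 0.167
shift [ 0.0001 -0.0008 -0.011 ] turn 0.2384
```

```bash
python3 -m pendant '[[[0,0,0,0.0002,-0.0],[0,0,0,0.0002,-0.06],[0,0,0,0.0002,-0.12],[0,0,0,0.0002,-0.18],[0,0,0,0.0002,-0.24],[0,0,0,0.0002,-0.3],[0,0,0,0.0002,-0.3],[0,0,0,0.0002,-0.3]]]'; python3 go.py 538.2 -179.6 193 0.163
```

```text
t: 10.6
eef_pos: [538.5, -180.3, 181.9]
tcp_rot: [3.14, -0.002, 0.702]
ft_force: [-0.8, 1.0, 16.7]
opening: 0.166
t 10.6 pos [ 538.5 -180.3  181.9] rot [ 3.1398e+00 -2.1000e-03  7.0160e-01] q6 0.43 F [-0.8  1.  16.7] M [ 0.23  0.42 -0.16] op 0.166
shift [ 0.0002 -0.0007 -0.0111] turn 0.5386
```

```bash
python3 -m pendant '[[[0,0,0,0,-0.05],[0,0,0,0,-0.1],[0,0,0,0,-0.15],[0,0,0,0,-0.2],[0,0,0,0,-0.25],[0,0,0,0,-0.3],[0,0,0,0,-0.3],[0,0,0,0,-0.3]]]'; python3 go.py 538.2 -179.6 193 0.163
```

```text
t: 11.4
eef_pos: [538.5, -180.3, 182.0]
tcp_rot: [3.139, -0.001, 1.001]
ft_force: [0.1, 1.5, 18.2]
opening: 0.169
t 11.4 pos [ 538.5 -180.3  182. ] rot [ 3.1393e+00 -1.5000e-03  1.0014e+00] q6 0.13 F [ 0.1  1.5 18.2] M [ 0.17  0.41 -0.23] op 0.169
shift [ 0.0004 -0.0006 -0.011 ] turn 0.8384
```

```bash
python3 -m pendant '[[[0,0,0,-0.0001,-0.05],[0,0,0,-0.0001,-0.1],[0,0,0,-0.0001,-0.15],[0,0,0,-0.0001,-0.19],[0,0,0,-0.0001,-0.23],[0,0,0,-0.0001,-0.26],[0,0,0,-0.0001,-0.26],[0,0,0,-0.0001,-0.26]]]'; python3 go.py 538.2 -179.6 193 0.163
```

```text
t: 12.2
eef_pos: [538.4, -180.3, 182.0]
tcp_rot: [3.139, -0.001, 1.261]
ft_force: [0.2, 1.4, 16.2]
opening: 0.168
t 12.2 pos [ 538.4 -180.3  182. ] rot [ 3.1391e+00 -8.0000e-04  1.2613e+00] q6 -0.13 F [ 0.2  1.4 16.2] M [ 0.11  0.35 -0.24] op 0.168
shift [ 0.0006 -0.0004 -0.011 ] turn 1.0983
```

```bash
python3 -m pendant '[[[0,0,0,0,-0.03],[0,0,0,0,-0.03],[0,0,0,-0.002,-0.03],[0,0,0,-0.004,-0.03],[0,0,0,-0.007,-0.03],[0,0,0,-0.010,-0.03],[0,0,0,-0.014,-0.03],[0,0,0,-0.014,-0.03]]]'; python3 go.py 538.2 -179.6 193 0.163
```

```text
t: 13.0
eef_pos: [538.2, -180.3, 194.9]
tcp_rot: [3.14, -0.001, 1.292]
ft_force: [4.6, -0.3, 2.9]
opening: 0.169
t 13.0 pos [ 538.2 -180.3  194.9] rot [ 3.1404e+00 -7.0000e-04  1.2917e+00] q6 -0.16 F [ 4.6 -0.3  2.9] M [-0.02 -0.71 -0.11] op 0.169
shift [ 0.0007 -0.0002  0.0019] turn 1.1287
```

```bash
python3 -m pendant '[[[0,0,0,-0.001,0],[0,0,0,-0.002,0],[0,0,0,-0.003,0],[0,0,0,-0.004,0],[0,0,0,-0.005,0],[0,0,0,-0.006,0],[0,0,0,-0.007,0],[0,0,0,-0.008,0]]]'; python3 go.py 532.3 207.6 330 1.29
```

```text
t: 13.8
eef_pos: [537.8, -180.6, 201.6]
tcp_rot: [-3.141, -0.0, 1.292]
ft_force: [5.6, -1.5, -4.9]
opening: 0.168
t 13.8 pos [ 537.8 -180.6  201.6] rot [-3.1411e+00 -4.0000e-04  1.2915e+00] q6 -0.16 F [ 5.6 -1.5 -4.9] M [-0.42 -1.   -0.14] op 0.168
shift [ 0.3717 -0.1124 -0.1282] turn 0.0015
```

```bash
python3 -m pendant '[[[0,0,0.0003,0,0],[0,0,0.0005,-0.002,0],[0,0,0.0005,-0.004,0],[0,0,0.0005,-0.006,0],[0,0,0.0005,-0.008,0],[0,0,0.0005,-0.010,0],[0,0,0.0005,-0.012,0],[0,0,0.0005,-0.014,0]]]'; python3 go.py 532.3 207.6 330 1.29
```

```text
t: 14.6
eef_pos: [538.1, -180.7, 216.7]
tcp_rot: [-3.142, -0.0, 1.292]
ft_force: [0.7, 1.5, -1.4]
opening: 0.169
t 14.6 pos [ 538.1 -180.7  216.7] rot [-3.1416e+00 -1.0000e-04  1.2918e+00] q6 -0.16 F [ 0.7  1.5 -1.4] M [-0.05  0.07  0.05] op 0.169
shift [ 0.3717 -0.1126 -0.1133] turn 0.0018
```

```bash
python3 -m pendant '[[[0,0,0,-0.015,0],[0,0,0,-0.03,0],[0,0,0,-0.045,0],[0,0,0,-0.06,0],[0,0.02,-0.006,-0.06,0],[0,0.05,-0.015,-0.06,0],[0,0.08,-0.024,-0.06,0],[0,0.11,-0.033,-0.06,0]]]'; python3 go.py 532.3 207.6 270 1.29
```

```text
t: 15.4
eef_pos: [536.6, -64.9, 276.6]
tcp_rot: [3.141, -0.0, 1.291]
ft_force: [0.4, -0.2, -1.0]
opening: 0.169
t 15.4 pos [536.6 -64.9 276.6] rot [ 3.1415e+00 -1.0000e-04  1.2914e+00] q6 0.04 F [ 0.4 -0.2 -1. ] M [-0.07  0.06 -0.01] op 0.169
shift [ 0.2607 -0.0792  0.0067] turn 0.0014
```

```bash
python3 -m pendant '[[[0,0.04,-0.012,0,0],[0,0.08,-0.024,0,0],[0,0.12,-0.036,0,0],[0,0.16,-0.049,0,0],[0,0.20,-0.061,0,0],[0,0.235,-0.071,0,0],[0,0.255,-0.077,0,0],[0,0.261,-0.079,0,0]]]'; python3 - <<'E'
from cell import env
import cv2,numpy as np
from h import *
a=env.read_camera("top"); b=env.read_camera("scene")
np.savez("top4.npz",**a); np.savez("scene4.npz",**b)
cv2.imwrite("pics/p4.png",cv2.resize(cv2.hconcat([a["image"][150:350,150:350],b["image"][130:330,280:480]]),(800,400),interpolation=cv2.INTER_CUBIC))
for c in (a,b):
    W=cloud(c); print(c["tvec"][0])
    for z0,z1,r in((225,245,75),(255,300,75),(40,50,60)):
        p=sel(W,532,208,r,z0,z1)
        if len(p)>8: print(z0,len(p),np.median(p,axis=0).round(1),cv2.minEnclosingCircle(p[:,:2].astype(np.float32)),circ(p))
E
python3 go.py 532.3 207.6 120 1.29
```

```text
t: 16.2
eef_pos: [532.3, 208.7, 276.4]
tcp_rot: [-3.141, -0.0, 1.294]
ft_force: [0.7, -0.9, -2.1]
opening: 0.168
4.938232057559291
255 109 [538.7 169.4 274.7] ((537.7793579101562, 173.1234588623047), 27.370012283325195) (array([535.96528978, 179.22532068]), np.float64(17.044540750599822))
40 33 [530.5 175.4  44.1] ((532.792724609375, 192.9718017578125), 36.631614685058594) (array([532.40148062, 207.06180525]), np.float64(38.7927395793025))
210.92833318186328
255 727 [552.1 229.  275.6] ((532.854736328125, 210.88540649414062), 47.628170013427734) (array([536.50609415, 211.9955017 ]), np.float64(34.764455593626266))
40 144 [528.2 208.4  44.1] ((532.0988159179688, 209.0054473876953), 41.144439697265625) (array([532.6589135 , 207.98559302]), np.float64(38.82296039432912))
t 16.3 pos [532.5 207.2 276.4] rot [-3.1414e+00  1.0000e-04  1.2931e+00] q6 0.53 F [ 0.  -0.6 -1.4] M [-0.08  0.08  0.  ] op 0.167
shift [ 0.0004 -0.0003  0.1564] turn 0.0031
```

View pics/p4.png

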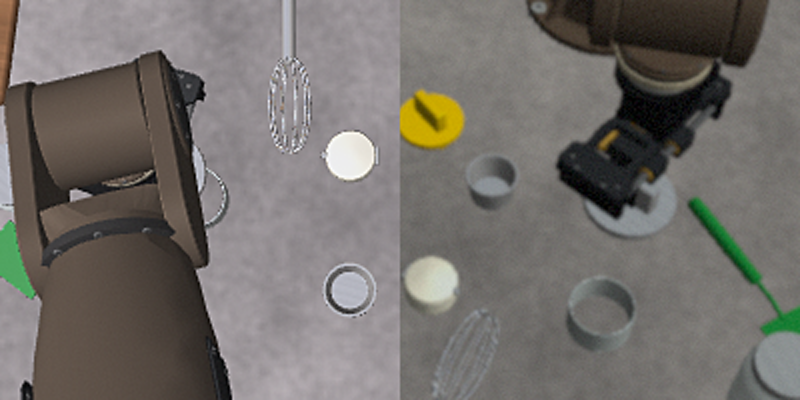

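The cap is held level above the ring (scene crop: cap at (630,205), ring at (600,310)) and nothing stands close to it. Going down.

```bash
python3 -m pendant '[[[0,0,0,0.03,0],[0,0,0,0.06,0],[0,0,0,0.095,0],[0,0,0,0.13,0],[0,0,0,0.16,0],[0,0,0,0.185,0],[0,0,0,0.20,0],[0,0,0,0.205,0]]]'; python3 go.py 532.4 207.1 57 1.29
```

```text
t: 17.1
eef_pos: [532.4, 205.3, 70.1]
tcp_rot: [-3.14, 0.001, 1.29]
ft_force: [-0.3, -0.2, -1.3]
opening: 0.163
t 17.1 pos [532.4 205.3  70.1] rot [-3.1396e+00  1.3000e-03  1.2904e+00] q6 0.53 F [-0.3 -0.2 -1.3] M [-0.04  0.09 -0.03] op 0.163
shift [ 0.0018 -0.0004  0.0131] turn 0.0004
```

```bash
python3 -m pendant '[[[0,0,0,0.001,0],[0,0,0,0.003,0],[0,0,0,0.005,0],[0,0,0,0.007,0],[0,0,0,0.009,0],[0,0,0,0.01,0],[0,0,0,0.01,0],[0,0,0,0.01,0]]]'; python3 go.py 532.4 207.1 57 1.29
python3 - <<'E'
from cell import env
import cv2
from h import *
b=env.read_camera("scene")
cv2.imwrite("pics/p5.png",cv2.resize(b["image"][230:330,330:430],(600,600),interpolation=cv2.INTER_CUBIC))
E
```

```text
t: 17.9
eef_pos: [532.7, 206.8, 61.5]
tcp_rot: [3.142, -0.0, 1.292]
ft_force: [-0.7, -0.7, -2.3]
opening: 0.166
t 17.9 pos [532.7 206.8  61.5] rot [ 3.1416e+00 -1.0000e-04  1.2919e+00] q6 0.53 F [-0.7 -0.7 -2.3] M [-0.07  0.08  0.03] op 0.166
shift [ 0.0002 -0.0004  0.0045] turn 0.0019
```

View pics/p5.png

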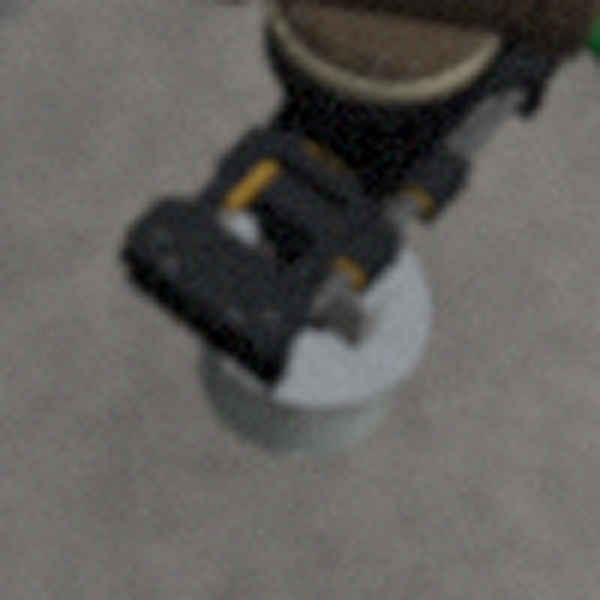

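The cap hovers just over the ring, and the disc at (320,330) looks centred on the tube below it. Lowering until contact.

```bash
python3 -m pendant '[[[0,0,-0.0003,0.001,0],[0,0,-0.0003,0.0015,0],[0,0,-0.0003,0.002,0],[0,0,-0.0003,0.0025,0],[0,0,-0.0003,0.003,0],[0,0,-0.0003,0.0035,0],[0,0,-0.0003,0.0035,0],[0,0,-0.0003,0.0035,0]]]'; python3 go.py 532.4 207.1 57 1.29
```

```text
t: 18.75
eef_pos: [532.4, 206.8, 58.0]
tcp_rot: [3.142, -0.0, 1.292]
ft_force: [0.8, -0.6, -2.0]
opening: 0.162
t 18.75 pos [532.4 206.8  58. ] rot [ 3.1416e+00 -1.0000e-04  1.2918e+00] q6 0.53 F [ 0.8 -0.6 -2. ] M [-0.06  0.05 -0.06] op 0.162
shift [ 0.0003 -0.0001  0.001 ] turn 0.0018
```

```bash
python3 -m pendant '[[[0,0,0,0.0004,0],[0,0,0,0.0008,0],[0,0,0,0.0012,0],[0,0,0,0.0016,0],[0,0,0,0.0018,0],[0,0,0,0.0018,0],[0,0,0,0.0018,0],[0,0,0,0.0018,0]]]'; python3 go.py 532.4 207.1 57 1.29
```

```text
t: 19.55
eef_pos: [532.4, 206.8, 56.9]
tcp_rot: [3.141, -0.0, 1.292]
ft_force: [-2.2, -0.6, 6.7]
opening: 0.166
t 19.55 pos [532.4 206.8  56.9] rot [ 3.1413e+00 -3.0000e-04  1.2918e+00] q6 0.53 F [-2.2 -0.6  6.7] M [-0.22  0.55  0.01] op 0.166
shift [ 0.0002 -0.0001 -0.0001] turn 0.0018
```

Contact made. I relax the load, open gently and check.

```bash
python3 -m pendant '[[[0,0,0,-0.0003,0],[0,0,0,-0.0005,0],[0,0,0,-0.0005,0],[0.2,0,0,-0.0005,0],[0.25,0,0,-0.0005,0],[0.3,0,0,-0.0005,0],[0.4,0,0,-0.0005,0],[0.4,0,0,-0.0005,0]]]'; python3 -m pendant '[[[0.4,0,0,0,0],[0.4,0,0,-0.005,0],[0.4,0,0,-0.02,0],[0.4,0,0,-0.04,0],[0.4,0,0,-0.07,0],[0.4,0,0,-0.11,0],[0.4,0,0,-0.15,0],[0.4,0,0,-0.19,0]]]'; python3 go.py 532.4 57 250 1.29
```

```text
t: 20.35
eef_pos: [532.4, 206.8, 56.7]
tcp_rot: [3.142, -0.0, 1.292]
ft_force: [-0.7, 0.7, 0.0]
opening: 0.38
t: 21.15
eef_pos: [532.1, 206.7, 248.8]
tcp_rot: [3.141, -0.0, 1.292]
ft_force: [0.5, -0.1, -0.2]
opening: 0.397
t 21.15 pos [532.1 206.7 248.8] rot [ 3.1413e+00 -2.0000e-04  1.2917e+00] q6 0.53 F [ 0.5 -0.1 -0.2] M [-0.05  0.07  0.  ] op 0.397
shift [-0.1438  0.0416 -0.0012] turn 0.0017
```

```bash
python3 -m pendant '[[[0.4,0.02,-0.025,-0.03,0],[0.4,0.045,-0.055,-0.03,0],[0.4,0.07,-0.085,-0.03,0],[0.4,0.1,-0.12,-0.03,0],[0.4,0.13,-0.157,-0.03,0],[0.4,0.15,-0.181,-0.03,0],[0.4,0.165,-0.2,-0.03,0],[0.4,0.172,-0.208,-0.03,0]]]'; python3 - <<'E'
from cell import env
import cv2,numpy as np
from h import *
a=env.read_camera("top"); b=env.read_camera("scene")
cv2.imwrite("pics/p6.png",cv2.resize(cv2.hconcat([a["image"][130:350,130:450],b["image"][130:350,180:500]]),(800,275),interpolation=cv2.INTER_CUBIC))
for n,c in (("top",a),("scene",b)):
    W=cloud(c)
    for z0,z1 in((48,65),(80,105),(36,44)):
        p=sel(W,532,208,70,z0,z1)
        if len(p)>8: print(n,z0,len(p),np.median(p[:,2]).round(1),p[:,2].std().round(2),cv2.minEnclosingCircle(p[:,:2].astype(np.float32)),circ(p),cv2.minAreaRect(p[:,:2].astype(np.float32)))
    p=sel(W,532,208,46,50,70); A=np.c_[p[:,:2]-[532,208],np.ones(len(p))]; print("tilt",np.linalg.lstsq(A,p[:,2],rcond=None)[0])
    W0=cloud(dict(np.load(f"{n}0.npz"))); d=np.abs(W[...,2]-W0[...,2])>15; d&=np.hypot(W[...,0]-532,W[...,1]-208)>60
    v,u=np.where(cv2.erode(d.astype(np.uint8),np.ones((4,4)))>0); print("changed px",len(u),[(i.min(),i.max()) for i in(u,v)] if len(u) else "", sorted({(int(x//40*40),int(y//40*40)) for x,y in zip(u,v)}))
E
```

```text
t: 21.95
eef_pos: [378.4, 430.8, 277.1]
tcp_rot: [-3.142, -0.0, 1.294]
ft_force: [0.7, 0.0, 0.2]
opening: 0.401
top 48 881 55.1 2.59 ((531.8297119140625, 207.9230194091797), 46.971527099609375) (array([532.1286943, 207.627928 ]), np.float64(35.18091334276397)) ((532.6683959960938, 208.0723876953125), (91.46416473388672, 93.1937026977539), 2.110954761505127)
top 80 145 88.8 2.82 ((530.4158325195312, 208.3555908203125), 28.222097396850586) (array([531.76403908, 207.01245807]), np.float64(16.766631703110413)) ((532.1542358398438, 207.77816772460938), (55.88630676269531, 16.29887580871582), 74.77062225341797)
tilt [-2.07351127e-03 -5.98578662e-03  5.53934333e+01]
changed px 27062 [(np.int64(0), np.int64(419)), (np.int64(229), np.int64(479))] [(0, 280), (0, 320), (0, 360), (0, 400), (0, 440), (40, 240), (40, 280), (40, 320), (40, 360), (40, 400), (40, 440), (80, 240), (80, 280), (80, 320), (80, 360), (80, 400), (80, 440), (120, 240), (120, 280), (120, 320), (120, 360), (120, 400), (120, 440), (160, 400), (160, 440), (200, 440), (280, 400), (280, 440), (320, 400), (320, 440), (360, 200), (
[... 391 characters left out ...]
[533.52913302, 209.3200992 ]), np.float64(17.1024213479909)) ((532.6611938476562, 208.9376983642578), (55.00959396362305, 17.998207092285156), 73.3763427734375)
tilt [ 6.45035486e-04 -4.56889465e-03  5.66276086e+01]
changed px 24223 [(np.int64(221), np.int64(639)), (np.int64(0), np.int64(219))] [(200, 160), (200, 200), (240, 160), (240, 200), (320, 40), (320, 80), (360, 40), (360, 80), (400, 0), (400, 40), (400, 80), (440, 0), (440, 40), (440, 80), (480, 0), (480, 40), (480, 80), (480, 160), (480, 200), (520, 0), (520, 40), (520, 80), (520, 120), (520, 160), (520, 200), (560, 0), (560, 40), (560, 80), (560, 120), (560, 160), (600, 0), (600, 40), (600, 80), (600, 120), (600, 160), (600, 200)]
```

View pics/p6.png

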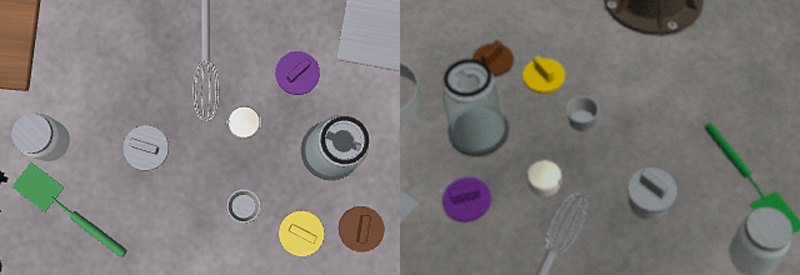

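The cap sits level on the ring (left crop (146,147), right crop (652,190)). The canister is open with its gasket showing (left crop (343,140)), and the other objects are where they were. Handing in.

```bash
python3 - <<'E'
from cell import env
print(env.state()["t"],env.state()["qvel"].round(3)); print(env.job_done())
E
```

```text
22.05 [-0.038 -0.002  0.01  -0.007 -0.004 -0.023]
the job is handed in; nothing more can be done
None
```

The canister is open and its cap is sitting right way up on the small cake ring. I handed the job in at 22.05 s, with the gripper well clear of everything.

- **Opening:** I gripped the wing grip, pressed until the cap seated, and twisted it about 65° counter-clockwise. The readings between moves during the twist were 14 to 18 N, under the 25 N limit. I then lifted the cap off. On the way out it dragged sideways with about 6 N, which went away when I shifted 0.5 mm.
- **Placing:** I lowered it until it touched the ring, at about 7 N. I eased that to about zero before letting go.
- **Last checks:** Both cameras put the cap's centre at about (532, 208), within 1 mm of the ring's measured centre. Its tilt is under 0.4° and its disc top is at 55 to 56 mm, so the underside is resting on the ring's 45 mm edge.
- **Everything else:** The depth comparison flagged changes only where the arm and the canister's cap had been. The canister's gasket is now exposed, and in the last picture the other objects look unmoved.

No check failed. The two cameras disagreed by 1 to 2 mm throughout, which is within their stated calibration.

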